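# Restock the dip-pot cool box

## Task

Shut the vents of the cool box first: lift the black vent knob out of its notch, move it along and drop it into the notch at the red marker, and leave it there as long as the cover is open. Then slide the cover fully open, put the used white pot on the wooden tray, stand every blue pot in the well, slide the cover fully shut, and last drop the vent knob into the notch at the green marker. Leave all the pots standing upright, and leave the other things on the table where they are.

Things in the scene. Friction and masses are not known exactly. Their poses are not given: they have to be found in the camera images.
- coolbox: fixed steel cool box, 285 (its x) by 400 (its y) by 90 mm high; origin: centre of its underside; z up, x away from the robot, y left. Left half: open well, inside 190 by 190 mm, floor 12 mm above the table, walls 90 mm high, under a clear sliding cover. Right half: closed top, over which the cover slides. A front strip, 75 mm wide, top at 90 mm, carries the vent slide
- comb (a point): centre of the vent slide, at the tooth tops, at x = -105, y = 0, z = 102 mm of the cool box; axes as the cool box's. Two brass combs along y, 34 mm apart, teeth 12 mm high and 12 mm wide, five notches 16 mm wide between them at y = -56, -28, 0, 28, 56 mm
- well (a point): the centre of the well's floor; axes as the cool box's
- cover (a joint): how far the clear cover is slid open, m: 0 fully shut, 0.190 fully open; it opens to the cool box's right (-y), takes 2 to 3 N, stays where left. Clear pane 192 by 198 mm, 6 mm thick, top 99 mm above the table
- cover_handle (a point): top centre of the cover's red handle, a block 50 mm along x, 18 mm along y (grip this), 34 mm high, standing on the pane, so its top is 133 mm above the table
- vent_slide (a joint): place of the vent knob along the combs, m, along the cool box's y: 0 at the middle notch, notches at -0.056, -0.028, 0, 0.028, 0.056. In a notch it has about 3 mm play either way and cannot be pushed out sideways
- vent_lift (a joint): how far the vent knob is lifted, m: 0 when its cross pin lies at the bottom of a notch, about 0.011 when it rests on a tooth; it must be lifted 15 mm or more (at most 35) to pass the teeth. A weak spring and its weight (under 2.5 N) drop it when let go
- vent_knob (a point): top centre of the vent knob: black block 26 mm along x, 18 mm along y (grip this), 30 mm high, its underside 111 mm and top 141 mm above the table when it is down; it carries a steel cross pin 10 mm thick that lies in the notches. It only slides along y and lifts
- tag_red: red marker clip on the front edge of the strip, 29 mm in front of the knob's line, 20 mm wide, 10 mm high, standing at one of the notches; origin under its centre; axes as the cool box's
- tag_green: green marker clip on the front edge of the strip, 29 mm in front of the knob's line, 20 mm wide, 10 mm high, standing at one of the notches; origin under its centre; axes as the cool box's
- tag_yellow: yellow marker clip on the front edge of the strip, 29 mm in front of the knob's line, 20 mm wide, 10 mm high, standing at one of the notches; origin under its centre; axes as the cool box's
- tag_white: white marker clip on the front edge of the strip, 29 mm in front of the knob's line, 20 mm wide, 10 mm high, standing at one of the notches; origin under its centre; axes as the cool box's
- pot0: blue lidded dip pot, body 56 mm across, lid top 44 mm high, on it a round wooden knob 20 mm across and 26 mm high (70 mm in all), 140 to 280 g, rigid; origin at the centre of its underside, z up; may be absent (None)
- pot1: blue lidded dip pot, body 56 mm across, lid top 44 mm high, on it a round wooden knob 20 mm across and 26 mm high (70 mm in all), 140 to 280 g, rigid; origin at the centre of its underside, z up; may be absent (None)
- pot2: blue lidded dip pot, body 56 mm across, lid top 44 mm high, on it a round wooden knob 20 mm across and 26 mm high (70 mm in all), 140 to 280 g, rigid; origin at the centre of its underside, z up; may be absent (None)
- pot3: blue lidded dip pot, body 56 mm across, lid top 44 mm high, on it a round wooden knob 20 mm across and 26 mm high (70 mm in all), 140 to 280 g, rigid; origin at the centre of its underside, z up; may be absent (None)
- used_pot: the used pot: of the same shape, white with a black knob; it starts in the well; origin at the centre of its underside
- tray: wooden tray, heavy, 130 by 130 mm, walls 5 mm thick and 22 mm high, floor 5 mm thick; origin at the centre of its underside
- salt: salt shaker, 33 mm across, 60 mm high, among the pots; not to be disturbed; origin at the centre of its underside
- ashtray: black ashtray, 96 mm across, 35 mm high; not to be disturbed; origin at the centre of its underside
- oil: green oil bottle, 56 mm across, 190 mm high; not to be disturbed; origin at the centre of its underside
- tumbler: glass, 64 mm across, 85 mm high; not to be disturbed; origin at the centre of its underside
- napkins: napkin holder, 80 by 120 by 95 mm; not to be disturbed; origin at the centre of its underside

How it is judged:
By the outcome, as a careful person would: the job done as asked, in the order asked, and still so for the second after the job is handed in, with the robot touching nothing.
Of pot0, pot1, pot2, pot3 only 2 to 4 are there at a start; the rules pass over those that are not, and their reading is None.
At some moment in a run one of pot0, pot1, pot2, pot3 may be knocked a few centimetres aside while the robot is not near it.
Once in a run the grip may slacken for a moment while it holds something.
It also fails if it takes over 208 s, if anything falls off the work surface, if the arm or the gripper's body presses on something with over 40 N, if the wrist force passes 120 N, or if a joint passes its speed limit or range.

## Robot

A 6-joint arm with a two-finger parallel gripper is mounted at the origin on the work surface. World frame = base frame: x ahead of the robot, y to its left, z up, the work surface at z = 0. Lengths are in m, angles in rad, forces in N, time in s.
With the tool pointing down it reaches from about 0.425 to 0.95 m from the base axis. Payload 3.5 kg.
Tool frame: the origin (TCP) lies midway between the tips of the shut fingers; the grasp point (between the pads) lies 19 mm behind it; z points along the fingers, y is the line along which they close (so a half turn about z gives the same grasp; the last joint's range is limited). The gripper opens to 85 mm and grips with 20 to 120 N. Pads are 22 mm wide; open, the fingers measure 114 mm over their backs; the gripper's body (76 mm by 85 mm) begins 54 mm behind the grasp point. The pads swing forward as they close: fully open they stand 13 mm farther back than shut.
Start: joints at [-1.441, 0.286, 1.577, -0, 1.279, -0.15], TCP at [0.186, -0.649, 0.231] pointing down, gripper open.
Joint ranges: [-2.77, 2.77], [-0.9, 2.22], [0.21, 2.48], [-1.53, 4.67], [0.24, 2.81], [-2.84, 2.84]. Speed limits (rad/s): [2.79, 2.79, 3.14, 3.14, 3.14, 3.14].

## Interface

Orientations are given as a unit quaternion [x, y, z, w].
In Python, from plant import get_state, read_camera, ctrl gives the robot as it stands.
- The arm moves only by the shell command python3 -m crank 'ROWS' [FORCE]. ROWS is JSON, a list of rows, each a list of 3 entries, a list of its own where there are three numbers: the shift along the tool's x, y, z in mm, then the turn about the tool's z in degrees, then the closure in counts, from 0 (fully open) to 255 (shut). In form: [[[tx, ty, tz], yaw, claw], ...]. A call has 1 to 10 rows; each row is the pose to reach, as a shift and turn from the pose commanded when the call began, along the tool's axes at that moment; what a row does not reach only later rows make up. A row lasts 1/10 s, in which the tool goes at most 50 mm and 8.59 degrees, less where a joint would pass 70% of its speed; a pose out of reach is approached as far as the arm can. A call with a gripper value outside its range is refused whole. The fingers move at their own pace and stop on an object; FORCE is the grip in N (left out, the last holds). Time passes only in rows, so rows that repeat a pose let the fingers close. It gives the time, the measured TCP pose, the force, the opening and the grip force at its end, in the units of the state.
- get_state(): the state, without advancing time (a new reading comes with each control period).
- read_camera(name): name is "scene" or "top"; returns a dict with "frame" (400x640x3 uint8, blue, green, red), "range_z" (400x640 float32, m along the optical axis (not along the pixel's ray), 0 where there is no reading), "vfov" (degrees; the focal length in pixels is half the picture's height over the tangent of half this angle, whatever the lens; pixels are square), "cx", "cy" (the principal point, pixels), "origin" and "orientation" of the camera in the world. Camera axes: x right, y down, z forward; pixel columns grow to the right and rows downward; lengths in m; the calibration is good to about 2 mm. A picture is of the moment at which its call begins.
- ctrl.sign_off(): hands the job in; it is judged then, once.
The state is a dict: "time": time; "qpos": joint angles; "dq": joint speeds; "joint_efforts": joint torques, N m; "eef_pos": TCP position; "tcp_rot": TCP orientation; "contact_force": force on the tool from outside, world axes, zero at the start; "wrist_torque": the same for the moment, N m; "opening": opening from 0.0 (shut) to 1.0 (fully open); "finger_force": force on a finger pad.
Only numpy, scipy, OpenCV 4.12 (cv2) and the standard library are available. Lean on these libraries where they do the work, as an engineer would, in place of code of your own. Each camera call takes 0.05 s, during which the arm holds its last target. There are 200 camera calls.

## Working session

There is one attempt and no reset: what is moved stays moved. The work goes in short steps, Python scripts to look and compute and a shell command to move; the robot and the scene stay as the last step left them, time stands still between calls to the robot, and variables do not carry over. Pictures are saved under pics/ and viewed, at most 14 in all, crops included, and the job is handed in when it is done.

```bash
mkdir -p pics; ls; cat > h.py <<'E'
import numpy as np, cv2, sys
from scipy.spatial.transform import Rotation as R
from plant import get_state, read_camera, ctrl
def cam(name):
    c=read_camera(name); c['f']=200/np.tan(np.radians(c['vfov'])/2); c['R']=R.from_quat(c['orientation']).as_matrix(); return c
def px(c,u,v,z=None):
    d=c['R']@np.array([(u-c['cx'])/c['f'],(v-c['cy'])/c['f'],1.]); o=np.array(c['origin'])
    if z is None: return o+d*c['range_z'][int(v),int(u)]
    return o+d*(z-o[2])/d[2]
def go(p,yaw=None):
    """shift (mm) in tool axes to world TCP p; turn deg so tool y is at world angle yaw"""
    s=get_state(); r=R.from_quat(s['tcp_rot']); M=r.as_matrix()
    t=M.T@(np.array(p)-s['eef_pos'])*1000
    y=M[:,1]; a=np.degrees(np.arctan2(y[1],y[0])); out=None
    if yaw is not None:
        d=(yaw-a+90)%180-90; out=-d if M[2,2]<0 else d
    print('shift',t.round(1),'turn',None if out is None else round(out,1),'ytool',round(a,1),'q6',round(s['qpos'][5],2))
E
python3 - <<'E'
from h import *
for n in('scene','top'):
    c=cam(n); cv2.imwrite(f'pics/{n}0.png',c['frame']); print(n,c['origin'],c['R'].round(3).tolist(),c['f'],c['cx'],c['cy'])
    np.save(f'{n}0.npy',c,allow_pickle=True)
s=get_state(); print(s); print(R.from_quat(s['tcp_rot']).as_matrix().round(3))
E
```

```text
pics
scene [ 1.30060531 -0.04773206  0.90414473] [[0.037, 0.702, -0.712], [0.999, -0.034, 0.018], [-0.012, -0.712, -0.702]] 415.27454046439277 319.7684285758381 195.51835782795447
top [ 0.36154417 -0.0349405   1.074125  ] [[0.017, -0.987, 0.158], [-1.0, -0.017, 0.003], [-0.0, -0.158, -0.987]] 363.1647642311954 312.596970981909 201.73057049125174
{'time': 0.1, 'qpos': array([-1.44098691e+00,  2.87122180e-01,  1.57802650e+00, -9.44426111e-06,
        1.27860519e+00, -1.49992143e-01]), 'dq': array([-4.86703019e-04, -2.42774746e-03, -3.55802504e-03, -7.21357381e-06,
        8.15472581e-04, -6.25848497e-04]), 'joint_efforts': array([ 6.96899206e-04, -4.07296586e+01, -2.93699616e+01, -1.54247277e-04,
        3.40578576e-03,  2.86911188e-06]), 'eef_pos': array([ 0.186365  , -0.64814539,  0.23005765]), 'tcp_rot': array([ 9.90229068e-01,  1.39446135e-01,  6.38436475e-06, -1.08060085e-03]), 'contact_force': array([-0.31426587, -0.64220037,  0.38738331]), 'wrist_torque': array([-0.02144602, -0.02750321, -0.0184501 ]), 'finger_force': 0.0, 'opening': 1.000954490297036}
[[ 0.961  0.276 -0.   ]
 [ 0.276 -0.961  0.002]
 [ 0.    -0.002 -1.   ]]
```

View pics/top0.png

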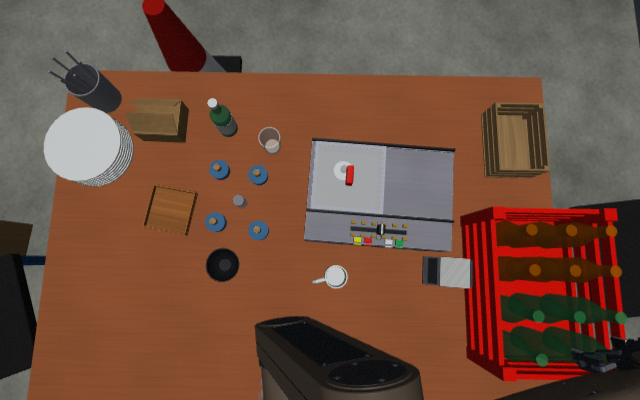

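View pics/scene0.png

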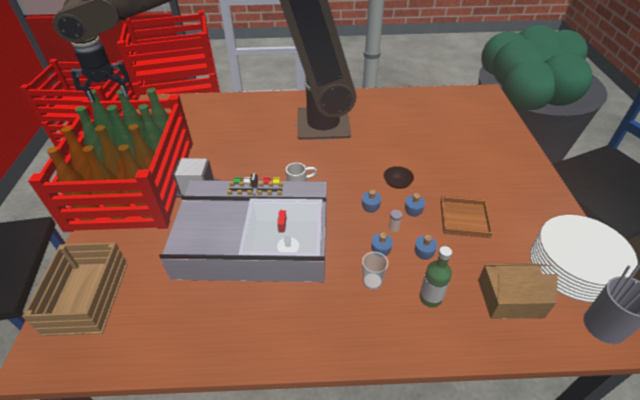

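The top view shows blue pots at (220,170), (258,175), (215,222) and (258,230), and salt at (239,201). The tray is at (170,210), the used pot at (343,170), the handle at (350,175), and the vent knob at (381,229). I'll enlarge the box and the pots.

```bash
python3 - <<'E'
from h import *
c=np.load('top0.npy',allow_pickle=True).item(); f=c['frame']
a=cv2.resize(f[130:260,295:460],None,fx=4.8,fy=4.6,interpolation=cv2.INTER_CUBIC)
cv2.imwrite('pics/a.png',cv2.resize(f[130:260,295:460],(792,594)[0:2] if 0 else (660,520),interpolation=cv2.INTER_CUBIC))
cv2.imwrite('pics/b.png',cv2.resize(f[145:255,140:285],(725,550),interpolation=cv2.INTER_CUBIC))
E
```

```text
(no output)
```

View pics/a.png

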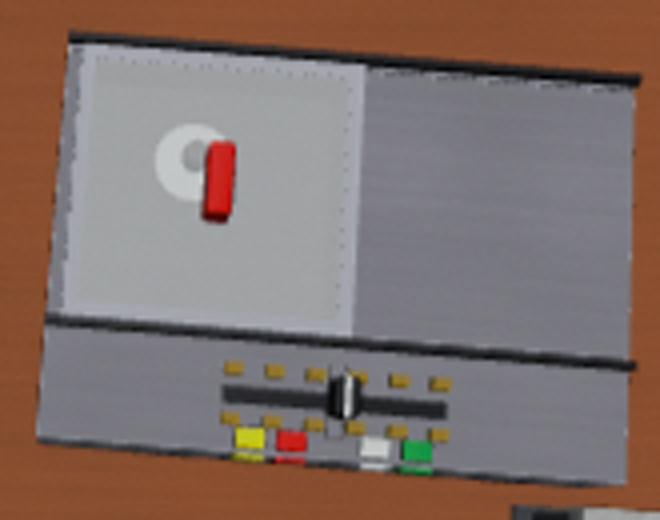

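View pics/b.png

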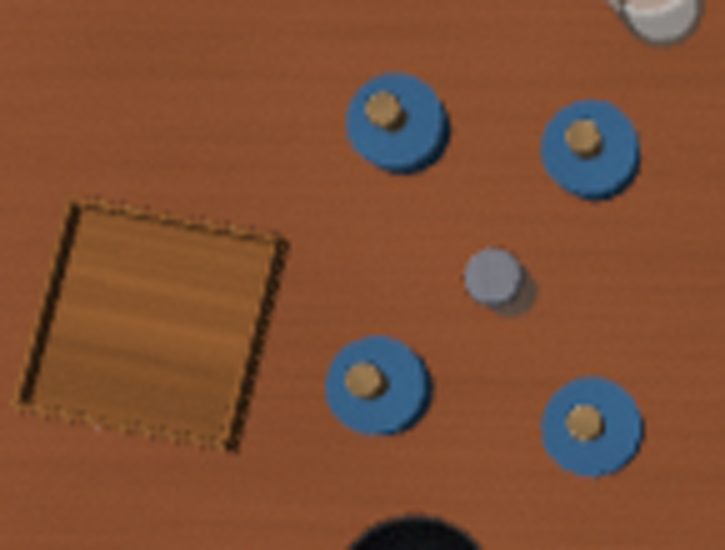

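Tag order from the robot's left is yellow (+56), red (+28), knob (0), white (−28), green (−56). Next I'll compute the box frame and positions.

```bash
python3 - <<'E'
from h import *
c=np.load('top0.npy',allow_pickle=True).item()
A=lambda x,y:(295+(x+.5)/4-.5,130+(y+.5)/4-.5); B=lambda x,y:(140+x/5,145+y/5)
cor=[px(c,*A(*p),.09) for p in [(70,38),(635,82),(38,442),(625,485)]]
for p in cor: print(p.round(4))
print('yaw',[np.degrees(np.arctan2(*(-(q-p)[[1,0]]*[1,1])))-90 for p,q in[(cor[0],cor[1]),(cor[2],cor[3])]])
teeth=np.array([px(c,*A(*p),.102) for p in[(233,367),(274,371),(316,375),(399,381),(440,384),(230,418),(272,422),(314,425),(356,428),(397,431),(438,435)]])
print(teeth[[0,4,5,10]].round(4)); print('knob',px(c,*A(345,397),.141))
# cloud in-box
v,u=np.mgrid[0:400,0:640]; P=np.stack([(u-c['cx'])/c['f'],(v-c['cy'])/c['f'],np.ones_like(u)],-1)*c['range_z'][...,None]@c['R'].T+c['origin']
F=c['frame'].astype(int); red=(F[...,2]>120)&(F[...,1]<50)&(P[...,2]>.115)&(u>300)&(u<450)&(v<200)
p=P[red]; print('handle',len(p),p[:,2].max()); p=p[p[:,2]>.128]; print(p.mean(0),p.min(0),p.max(0))
print(cv2.minAreaRect(p[:,:2].astype(np.float32)*1000))
k=(F.sum(2)<900)&(P[...,2]>.136)&(P[...,2]<.16)&(u>370)&(u<392)&(v>215)&(v<240); print('knob',P[k].mean(0),k.sum(),P[k].min(0),P[k].max(0))
for n,q,z in[('potNW',(384,110),.07),('potNE',(583,138),.07),('potSW',(365,380),.07),('potSE',(585,422),.07),('salt',(494,275),.06)]: print(n,px(c,*B(*q),z).round(4))
for n,q,z in[('potNW',(397,122),.044),('potNE',(590,149),.044),('potSW',(377,385),.044),('potSE',(591,426),.044)]: print(n,px(c,*B(*q),z).round(4))
t=[px(c,*B(*q),.022) for q in[(75,203),(286,238),(22,405),(234,450)]]; print('tray',np.mean(t,0),[x.round(3) for x in t])
print('used lid',px(c,*A(190,162),.056), 'knob',px(c,*A(197,154),.082))
E
```

```text
[ 0.6979 -0.0275  0.09  ]
[ 0.6727 -0.4246  0.09  ]
[ 0.4137 -0.0109  0.09  ]
[ 0.3919 -0.4056  0.09  ]
yaw [np.float64(-3.640409828041385), np.float64(-3.1707485221704275)]
[[ 0.4656 -0.1411  0.102 ]
 [ 0.4565 -0.2799  0.102 ]
 [ 0.4313 -0.1391  0.102 ]
 [ 0.4224 -0.2778  0.102 ]]
knob [ 0.44328594 -0.20886214  0.141     ]
handle 104 1.0741249970907172
[ 0.58656402 -0.12839684  0.14125262] [ 0.36154417 -0.13834296  0.12889135] [ 0.61131537 -0.0349405   1.074125  ]
((483.880859375, -92.19435119628906), (26.200164794921875, 268.8692626953125), 70.4859619140625)
knob [ 0.44407437 -0.20956566  0.1402113 ] 68 [ 0.43267766 -0.21740419  0.13640931] [ 0.45621301 -0.2013628   0.14406559]
potNW [0.6175 0.2423 0.07  ]
potNE [0.6032 0.1284 0.07  ]
potSW [0.4633 0.2437 0.07  ]
potSE [0.4421 0.1206 0.07  ]
salt [0.5252 0.1771 0.06  ]
potNW [0.6171 0.2414 0.044 ]
potNE [0.6029 0.1283 0.044 ]
potSW [0.4632 0.2439 0.044 ]
potSE [0.4419 0.1211 0.044 ]
tray [0.49940437 0.38225579 0.022     ] [array([0.57 , 0.435, 0.022]), array([0.551, 0.309, 0.022]), array([0.45 , 0.455, 0.022]), array([0.426, 0.33 , 0.022])]
used lid [ 0.61812961 -0.11522879  0.056     ] knob [ 0.61743142 -0.11806529  0.082     ]
```

```bash
python3 -m crank '[[[0,0,-50],0,0],[[0,0,-100],0,0],[[0,0,-120],0,0]]' 40; python3 - <<'E'
from h import *
go([.444,-.2095,.19],86.4)
E
```

```text
time: 0.4
eef_pos: [0.1867, -0.65, 0.3576]
tcp_rot: [0.99, 0.139, -0.0, 0.004]
contact_force: [0.6, -0.9, 1.3]
opening: 1.001
finger_force: 0.0
shift [ 369.2 -353.6  164.3] turn 19.6 ytool -74.0 q6 -0.15
```

```bash
python3 -m crank '[[[33,-32,0],4,0],[[66,-63,0],8,0],[[99,-95,0],12,0],[[132,-127,0],16,0],[[165,-159,0],19.6,0],[[198,-190,0],19.6,0],[[231,-222,0],19.6,0],[[264,-254,0],19.6,0],[[297,-286,30],19.6,0],[[328,-315,60],19.6,0]]';python3 -m crank '[[[30,-28,40],0,0],[[42,-38,84],0,0],[[42,-38,104],0,0],[[42,-38,104],0,0],[[42,-38,104],0,0]]'; python3 - <<'E'
from h import *
go([.444,-.2095,.108],86.4)
E
```

```text
time: 1.4
eef_pos: [0.4127, -0.2588, 0.2956]
tcp_rot: [1.0, -0.031, 0.001, 0.001]
contact_force: [0.3, -0.5, -0.2]
opening: 1.002
finger_force: 0.0
time: 1.9
eef_pos: [0.456, -0.225, 0.1915]
tcp_rot: [1.0, -0.031, -0.0, -0.0]
contact_force: [0.1, -0.7, 0.3]
opening: 1.003
finger_force: 0.0
shift [-12.9 -14.7  83.5] turn 0.0 ytool -93.6 q6 0.98
```

```bash
python3 -m crank '[[[-13,-15,0],0,0],[[-13,-15,40],0,0],[[-13,-15,82],0,0],[[-13,-15,82],0,0],[[-13,-15,82],0,180],[[-13,-15,82],0,255],[[-13,-15,82],0,255],[[-13,-15,82],0,255],[[-13,-15,82],0,255]]' 50; python3 - <<'E'
from h import *
go([.444,-.2095,.108],86.4)
E
```

```text
time: 2.8
eef_pos: [0.4448, -0.2097, 0.1107]
tcp_rot: [1.0, -0.031, 0.001, 0.001]
contact_force: [-0.4, 0.7, 4.6]
opening: 0.198
finger_force: 53.8
shift [-0.8 -0.2  2.7] turn 0.0 ytool -93.6 q6 0.99
```

```bash
python3 -m crank '[[[0,0,-12],0,255],[[0,0,-23],0,255],[[0,0,-23],0,255],[[0,-14,-23],0,255],[[0,-28,-23],0,255],[[0,-28,-23],0,255]]'; python3 - <<'E'
from h import *
s=get_state(); c=cam('top'); cv2.imwrite('pics/c.png',cv2.resize(c['frame'][200:260,340:420],(640,480)))
E
```

```text
time: 3.4
eef_pos: [0.4465, -0.1789, 0.1321]
tcp_rot: [1.0, -0.031, 0.001, -0.001]
contact_force: [5.1, 0.9, -1.8]
opening: 0.2
finger_force: 53.0
```

View pics/c.png

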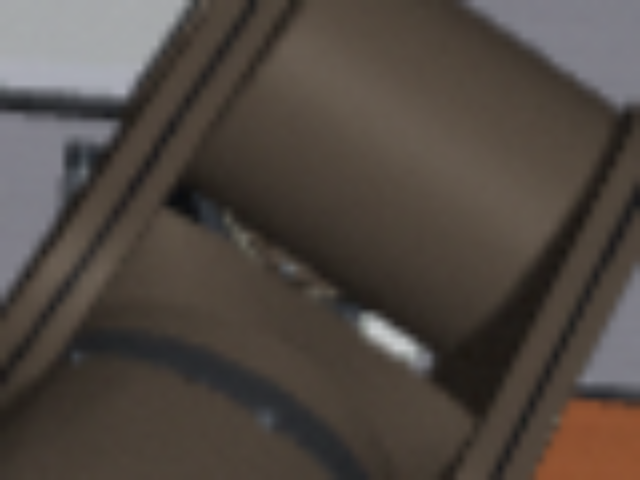

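The arm hides the view from above: only the white tag and combs show at (395,340) in the crop. I'll rely on kinematics.

```bash
python3 - <<'E'
from h import *
print(get_state()['eef_pos']);go([.4458,-.1816,.1107],86.4)
E
python3 -m crank '[[[0,1,0],0,255],[[0,1,12],0,255],[[0,1,23],0,255],[[0,1,23],0,255]]'
```

```text
[ 0.44649432 -0.17928243  0.13214163]
shift [-0.6  2.4 21.4] turn 0.1 ytool -93.5 q6 1.04
time: 3.85
eef_pos: [0.4464, -0.1831, 0.1106]
tcp_rot: [1.0, -0.031, 0.0, 0.001]
contact_force: [1.3, -1.4, 7.0]
opening: 0.203
finger_force: 54.2
```

```bash
python3 -m crank '[[[0,0,0],0,0],[[0,0,0],0,0],[[0,0,0],0,0],[[0,0,0],0,0],[[0,0,-40],0,0],[[0,0,-80],0,0],[[0,0,-80],0,0]]'; python3 - <<'E'
from h import *
go([.589,-.1293,.104],86.4)
c=cam('top'); p=np.array([.4458,-.1816])
v,u=np.mgrid[0:400,0:640]; P=np.stack([(u-c['cx'])/c['f'],(v-c['cy'])/c['f'],np.ones_like(u)],-1)*c['range_z'][...,None]@c['R'].T+c['origin']
F=c['frame'].astype(int); red=(F[...,2]>120)&(F[...,1]<50)&(P[...,2]>.128)&(P[...,2]<.15)&(P[...,0]>.5)&(P[...,1]>-.3)
print(red.sum(),cv2.minAreaRect(P[red][:,:2].astype(np.float32)*1000))
E
```

```text
time: 4.55
eef_pos: [0.4486, -0.1842, 0.1954]
tcp_rot: [1.0, -0.031, 0.005, 0.003]
contact_force: [0.7, -0.3, -0.1]
opening: 1.002
finger_force: 0.0
shift [135.8 -64.   92.3] turn 0.0 ytool -93.6 q6 1.03
102 ((588.3441772460938, -129.52061462402344), (16.244823455810547, 44.60247802734375), 87.79275512695312)
```

```bash
python3 -m crank '[[[45,-21,0],0,0],[[90,-43,0],0,0],[[135,-64,0],0,0],[[135,-64,0],0,0],[[135,-64,45],0,0],[[135,-64,90],0,0],[[135,-64,90],0,180],[[135,-64,90],0,255],[[135,-64,90],0,255],[[135,-64,90],0,255]]' 60; python3 -m crank '[[[0,0,0],0,255],[[0,0,0],0,255]]'; python3 - <<'E'
from h import *
go([.589-.063*.190,-.1293-.998*.190,.104],86.4)
E
```

```text
time: 5.6
eef_pos: [0.5855, -0.1273, 0.1018]
tcp_rot: [1.0, -0.031, 0.002, 0.001]
contact_force: [0.7, 0.2, -0.4]
opening: 0.332
finger_force: 0.0
time: 5.8
eef_pos: [0.5855, -0.1273, 0.1018]
tcp_rot: [1.0, -0.031, 0.001, 0.001]
contact_force: [-1.6, 0.0, 7.0]
opening: 0.2
finger_force: 61.0
shift [  3.5 191.8  -2. ] turn 0.0 ytool -93.6 q6 1.25
```

```bash
python3 -m crank '[[[0,15,-1],0,255],[[0,40,-1],0,255],[[0,65,-1],0,255],[[0,90,-1],0,255],[[0,115,-1],0,255],[[0,140,-1],0,255],[[0,165,-1],0,255],[[0,180,-1],0,255],[[0,189,-1],0,255],[[0,192,-1],0,255]]'; python3 -m crank '[[[0,0,0],0,255],[[0,0,0],0,255]]'
```

```text
time: 6.8
eef_pos: [0.5737, -0.3139, 0.1018]
tcp_rot: [0.999, -0.032, 0.0, -0.005]
contact_force: [0.2, 23.5, 13.4]
opening: 0.2
finger_force: 61.1
time: 7.0
eef_pos: [0.5737, -0.3139, 0.1018]
tcp_rot: [1.0, -0.031, 0.0, -0.003]
contact_force: [1.0, 15.2, 9.8]
opening: 0.203
finger_force: 60.7
```

```bash
python3 -m crank '[[[0,0,0],0,0],[[0,0,0],0,0],[[0,0,0],0,0],[[0,0,-40],0,0],[[0,0,-80],0,0],[[0,-50,-80],0,0],[[0,-50,-80],0,0]]'; python3 - <<'E'
from h import *
c=cam('top'); cv2.imwrite('pics/d.png',cv2.resize(c['frame'][120:260,140:470],(792,336),interpolation=cv2.INTER_CUBIC)); cv2.imwrite('pics/e.png',cam('scene')['frame'][140:290,150:450])
np.save('top1.npy',c,allow_pickle=True)
v,u=np.mgrid[0:400,0:640]; P=np.stack([(u-c['cx'])/c['f'],(v-c['cy'])/c['f'],np.ones_like(u)],-1)*c['range_z'][...,None]@c['R'].T+c['origin']
F=c['frame'].astype(int); m=(P[...,2]>.074)&(P[...,2]<.088)&(F.sum(2)<250)&(abs(P[...,0]-.618)<.05)&(abs(P[...,1]+.117)<.05)
print(m.sum(),P[m].mean(0),P[m].min(0),P[m].max(0))
E
```

```text
time: 7.7
eef_pos: [0.5762, -0.2655, 0.1818]
tcp_rot: [1.0, -0.03, 0.001, -0.0]
contact_force: [0.7, 0.1, -0.0]
opening: 1.001
finger_force: 0.0
32 [ 0.61716297 -0.11748466  0.08053298] [ 0.61011938 -0.12428917  0.07469173] [ 0.62394997 -0.11000511  0.08348327]
```

View pics/d.png

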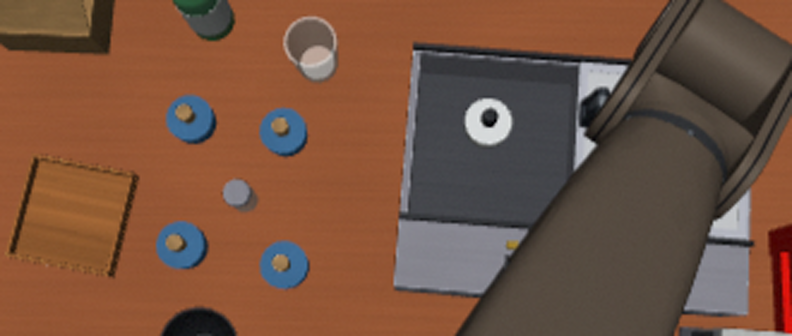

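The cover is open. The white pot stands in the well at (488,121) in the crop, and the blue pots haven't moved.

```bash
python3 - <<'E'
from h import *
go([.6168,-.1173,.058],86.4)
E
```

```text
shift [  32.5 -152.9  121.7] turn 0.1 ytool -93.5 q6 1.04
```

```bash
python3 -m crank '[[[11,-48,0],0,0],[[22,-97,0],0,0],[[32,-140,0],0,0],[[32,-152,20],0,0],[[32,-152,60],0,0],[[32,-152,100],0,0],[[32,-152,120],0,0],[[32,-152,121],0,170],[[32,-152,121],0,255],[[32,-152,121],0,255]]' 60; python3 -m crank '[[[0,0,0],0,255],[[0,0,0],0,255],[[0,0,0],0,255]]'; python3 - <<'E'
from h import *
go([.6168,-.1173,.058],86.4)
E
```

```text
time: 8.8
eef_pos: [0.6183, -0.1198, 0.061]
tcp_rot: [1.0, -0.031, 0.001, 0.001]
contact_force: [-0.1, -0.5, 0.0]
opening: 0.51
finger_force: 0.0
time: 9.1
eef_pos: [0.6182, -0.1191, 0.0612]
tcp_rot: [1.0, -0.031, 0.002, 0.001]
contact_force: [-0.2, 0.2, 4.3]
opening: 0.207
finger_force: 58.5
shift [-1.6 -1.7  3.2] turn 0.0 ytool -93.6 q6 1.28
```

```bash
python3 -m crank '[[[0,0,-20],0,255],[[0,0,-60],0,255],[[0,0,-100],0,255],[[0,0,-120],0,255],[[0,0,-120],0,255]]'; python3 -m crank '[[[-9,-30,0],0,255],[[-21,-70,0],0,255],[[-33,-110,0],0,255],[[-46,-150,0],0,255],[[-58,-190,0],0,255],[[-70,-230,0],0,255],[[-82,-270,0],0,255],[[-94,-310,0],0,255],[[-106,-350,0],0,255],[[-119,-390,0],0,255]]'; python3 - <<'E'
from h import *
go([.4994,.3823,.058-.005],86.4)
E
```

```text
time: 9.6
eef_pos: [0.619, -0.1194, 0.1836]
tcp_rot: [1.0, -0.031, 0.004, 0.001]
contact_force: [-0.2, -0.3, -1.9]
opening: 0.207
finger_force: 59.1
time: 10.6
eef_pos: [0.5204, 0.279, 0.1762]
tcp_rot: [1.0, -0.031, -0.002, 0.001]
contact_force: [1.2, 0.4, -2.4]
opening: 0.211
finger_force: 59.1
shift [ -26.9 -102.1  123.2] turn 0.0 ytool -93.6 q6 1.95
```

```bash
python3 -m crank '[[[-12,-45,0],0,255],[[-24,-90,0],0,255],[[-27,-102,20],0,255],[[-27,-102,20],0,255],[[-27,-102,55],0,255],[[-27,-102,85],0,255],[[-27,-102,105],0,255],[[-27,-102,105],0,255]]'; python3 - <<'E'
from h import *
go([.4994,.3823,.0542],86.4); print(get_state()['opening'],get_state()['contact_force'])
E
```

```text
time: 11.4
eef_pos: [0.4986, 0.3782, 0.0687]
tcp_rot: [0.999, -0.032, -0.005, 0.003]
contact_force: [0.0, -1.4, -2.5]
opening: 0.209
finger_force: 59.3
shift [ 0.6 -4.3 14.4] turn -0.0 ytool -93.6 q6 2.12
0.2089746422086989 [ 0.0394027  -1.43016324 -2.47850265]
```

```bash
python3 -m crank '[[[0,-4,6],0,255],[[0,-4,11],0,255],[[0,-4,14],0,255],[[0,-4,14],0,255],[[0,-4,14],0,0],[[0,-4,14],0,0],[[0,-4,14],0,0],[[0,-4,-26],0,0],[[0,-4,-66],0,0],[[0,-4,-96],0,0]]'; python3 - <<'E'
from h import *
go([.4633,.2438,.050],86.4)
E
```

```text
time: 12.4
eef_pos: [0.5031, 0.3859, 0.1736]
tcp_rot: [1.0, -0.031, 0.002, -0.001]
contact_force: [0.7, -0.1, 1.0]
opening: 1.001
finger_force: 0.0
shift [-31.2 144.6 123.2] turn 0.0 ytool -93.6 q6 2.13
```

```bash
cat >> h.py <<'E'
def pots():
    c=cam('top'); F=c['frame'].astype(int); m=((F[...,0]>F[...,2]+40)&(F[...,0]>80)).astype(np.uint8); m[:,:150]=0; m[280:]=0;m[:,470:]=0
    cs,_=cv2.findContours(m,cv2.RETR_EXTERNAL,cv2.CHAIN_APPROX_NONE); o=[]
    for k in cs:
        if cv2.contourArea(k)<60: continue
        M=cv2.moments(cv2.convexHull(k)); o.append((px(c,M['m10']/M['m00'],M['m01']/M['m00'],.042)[:2].round(4).tolist(),M['m00']))
    print(o); return c
E
python3 -c "
from h import *
c=pots(); cv2.imwrite('pics/f.png',cv2.resize(c['frame'][120:260,140:470],(792,336),interpolation=cv2.INTER_CUBIC))"
```

```text
[([0.4114, 0.1164], 281.5), ([0.4639, 0.2464], 276.5), ([0.6052, 0.1299], 261.5), ([0.6192, 0.2439], 259.5)]
```

View pics/f.png

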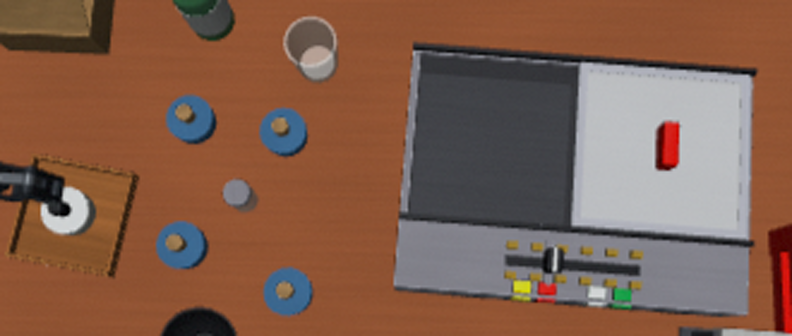

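The white pot stands in the tray at (66,211), the knob is at red at (553,258), and the cover is fully right. The lower-right pot was knocked to about (0.410, 0.115). Next I'll pick the lower-left pot.

```bash
python3 -m crank '[[[-10,48,0],0,0],[[-20,96,0],0,0],[[-31,135,0],0,0],[[-31,144,0],0,0],[[-31,144,30],0,0],[[-31,144,70],0,0],[[-31,144,110],0,0],[[-31,144,123],0,0],[[-31,144,123],0,170],[[-31,144,123],0,255]]'; python3 -m crank '[[[0,0,0],0,255],[[0,0,0],0,255],[[0,0,0],0,255],[[0,0,0],0,255],[[0,0,-40],0,255],[[0,0,-80],0,255],[[0,0,-120],0,255],[[0,0,-130],0,255],[[0,0,-130],0,255]]'; python3 - <<'E'
from h import *
c=np.load('top1.npy',allow_pickle=True).item()
w=[px(c,140+x/2.4,120+y/2.4,.09) for x,y in[(408,214),(572,222),(580,66),(418,55)]]; print(np.mean(w,0),[a.round(3) for a in w])
W=np.array([.591,-.119]); X=np.array([.998,-.063]); Y=np.array([.063,.998])
for i in(1,-1):
  for j in(1,-1): print(i,j,end=' '); go(np.r_[W+i*.042*X+j*.042*Y,.0625],86.4)
E
```

```text
time: 13.45
eef_pos: [0.4637, 0.2442, 0.0488]
tcp_rot: [1.0, -0.031, 0.001, -0.0]
contact_force: [0.4, 0.3, 1.0]
opening: 0.692
finger_force: 0.0
time: 14.35
eef_pos: [0.4629, 0.2437, 0.1786]
tcp_rot: [1.0, -0.031, 0.002, -0.0]
contact_force: [1.1, 0.0, -3.1]
opening: 0.21
finger_force: 59.2
[ 0.58862569 -0.12349812  0.09      ] [array([ 0.498, -0.025,  0.09 ]), array([ 0.492, -0.212,  0.09 ]), array([ 0.677, -0.223,  0.09 ]), array([ 0.687, -0.033,  0.09 ])]
1 1 shift [192.1 312.2 116.4] turn 0.0 ytool -93.6 q6 1.92
1 -1 shift [192.  396.2 116.3] turn 0.0 ytool -93.6 q6 1.92
-1 1 shift [108.1 312.1 116.1] turn 0.0 ytool -93.6 q6 1.92
-1 -1 shift [108.  396.1 116.1] turn 0.0 ytool -93.6 q6 1.92
```

```bash
python3 -m crank '[[[15,30,0],0,255],[[34,70,0],0,255],[[53,110,0],0,255],[[72,150,0],0,255],[[91,190,0],0,255],[[110,230,0],0,255],[[130,270,0],0,255],[[149,310,0],0,255],[[168,350,0],0,255],[[187,388,0],0,255]]';  python3 -m crank '[[[5,10,0],0,255],[[5,10,0],0,255],[[5,10,0],0,255]]'; python3 - <<'E'
from h import *
W=np.array([.590,-.121]); X=np.array([.998,-.063]); Y=np.array([.063,.998])
go(np.r_[W+1*.042*X-1*.042*Y,.0615],86.4); print(get_state()['opening'])
E
```

```text
time: 15.35
eef_pos: [0.6231, -0.1565, 0.1725]
tcp_rot: [0.999, -0.031, -0.003, -0.001]
contact_force: [0.8, 0.6, -2.3]
opening: 0.203
finger_force: 59.4
time: 15.65
eef_pos: [0.6276, -0.1642, 0.1744]
tcp_rot: [1.0, -0.031, -0.002, -0.001]
contact_force: [-0.3, 0.9, -2.4]
opening: 0.206
finger_force: 59.4
shift [  2.4   1.5 112.9] turn 0.0 ytool -93.6 q6 1.22
0.20557305385813665
```

```bash
python3 -m crank '[[[2,1,35],0,255],[[2,1,70],0,255],[[2,1,100],0,255],[[2,1,110],0,255],[[2,1,114],0,255],[[2,1,114],0,255],[[2,1,114],0,120],[[2,1,114],0,120],[[2,1,114],0,120]]';  python3 -m crank '[[[0,0,-40],0,120],[[0,0,-80],0,120],[[0,0,-115],0,120],[[0,0,-115],0,0]]'; python3 - <<'E'
from h import *
pots(); go([.6177,.2420,.0490],86.4); go([.6035,.1283,.049],86.4)
E
```

```text
time: 16.55
eef_pos: [0.6324, -0.1673, 0.0655]
tcp_rot: [1.0, -0.031, 0.002, 0.001]
contact_force: [0.5, -0.7, -0.4]
opening: 0.53
finger_force: 0.0
time: 16.95
eef_pos: [0.635, -0.1685, 0.1872]
tcp_rot: [0.999, -0.031, 0.007, 0.003]
contact_force: [1.0, -0.7, 0.4]
opening: 0.687
finger_force: 0.0
[([0.4114, 0.1164], 281.5), ([0.6052, 0.1299], 261.5), ([0.6192, 0.2439], 259.5)]
shift [ -42.5 -408.5  133. ] turn 0.0 ytool -93.6 q6 1.22
shift [ -49.6 -294.1  133.3] turn 0.0 ytool -93.6 q6 1.22
```

```bash
python3 -m crank '[[[-5,-30,0],0,0],[[-13,-75,0],0,0],[[-21,-120,0],0,0],[[-28,-165,0],0,0],[[-36,-210,0],0,0],[[-44,-255,0],0,0],[[-50,-290,0],0,0],[[-50,-294,10],0,0],[[-50,-294,30],0,0]]'; python3 -m crank '[[[0,0,25],0,0],[[0,0,60],0,0],[[0,0,90],0,0],[[0,0,100],0,0]]'; python3 - <<'E'
from h import *
go([.6035,.1283,.049],86.4)
E
```

```text
time: 17.9
eef_pos: [0.6, 0.131, 0.1486]
tcp_rot: [1.0, -0.03, 0.001, 0.0]
contact_force: [0.1, -0.2, 0.4]
opening: 1.003
finger_force: 0.0
time: 18.3
eef_pos: [0.5958, 0.1287, 0.0429]
tcp_rot: [0.999, -0.032, -0.005, 0.001]
contact_force: [-0.7, -0.8, -0.7]
opening: 0.999
finger_force: 0.0
shift [ 7.6 -0.1 -6.2] turn -0.0 ytool -93.6 q6 1.68
```

```bash
python3 -m crank '[[[4,0,-5],0,0],[[4,0,-5],0,170],[[4,0,-5],0,255],[[4,0,-5],0,255],[[4,0,-5],0,255],[[4,0,-5],0,255]]'; python3 -m crank '[[[0,0,-40],0,255],[[0,0,-80],0,255],[[0,0,-120],0,255],[[0,0,-130],0,255],[[0,0,-130],0,255]]'; python3 - <<'E'
from h import *
W=np.array([.590,-.121]); X=np.array([.998,-.063]); Y=np.array([.063,.998])
go(np.r_[W+1*.042*X+1*.042*Y,.0615],86.4); print(get_state()['opening'])
E
```

```text
time: 18.9
eef_pos: [0.604, 0.13, 0.0544]
tcp_rot: [1.0, -0.031, 0.001, -0.0]
contact_force: [-0.6, -0.3, 2.3]
opening: 0.202
finger_force: 58.5
time: 19.4
eef_pos: [0.6042, 0.1297, 0.1847]
tcp_rot: [1.0, -0.031, 0.002, -0.0]
contact_force: [0.5, 0.2, -2.9]
opening: 0.207
finger_force: 59.3
shift [ 43.  209.1 123.3] turn 0.0 ytool -93.6 q6 1.68
0.20740876887090687
```

```bash
python3 -m crank '[[[6,30,0],0,255],[[15,75,0],0,255],[[25,120,0],0,255],[[34,165,0],0,255],[[42,204,0],0,255],[[42,209,0],0,255],[[42,209,0],0,255],[[42,209,0],0,255]]'; python3 - <<'E'
from h import *
W=np.array([.590,-.121]); X=np.array([.998,-.063]); Y=np.array([.063,.998])
go(np.r_[W+1*.042*X+1*.042*Y,.0667],86.4); print(get_state()['opening'])
E
```

```text
time: 20.2
eef_pos: [0.631, -0.0805, 0.1805]
tcp_rot: [1.0, -0.031, -0.002, -0.001]
contact_force: [0.7, 0.3, -3.0]
opening: 0.204
finger_force: 59.3
shift [  4.2   1.2 113.8] turn 0.0 ytool -93.6 q6 1.35
0.20400857616668933
```

```bash
python3 -m crank '[[[3,1,35],0,255],[[3,1,70],0,255],[[3,1,100],0,255],[[3,1,110],0,255],[[3,1,115],0,255],[[3,1,115],0,255],[[3,1,115],0,255],[[3,1,115],0,120],[[3,1,115],0,120],[[3,1,115],0,120]]';  python3 -m crank '[[[0,0,-40],0,120],[[0,0,-80],0,120],[[0,0,-115],0,120],[[0,0,-115],0,0]]'; python3 - <<'E'
from h import *
pots(); go([.6177,.2420,.0500],86.4)
E
```

```text
time: 21.2
eef_pos: [0.6363, -0.0832, 0.0699]
tcp_rot: [1.0, -0.031, 0.001, 0.0]
contact_force: [0.4, -1.1, -0.6]
opening: 0.527
finger_force: 0.0
time: 21.6
eef_pos: [0.6392, -0.084, 0.1917]
tcp_rot: [0.999, -0.031, 0.007, 0.002]
contact_force: [0.5, -0.3, 0.6]
opening: 0.685
finger_force: 0.0
[([0.6192, 0.2439], 259.5), ([0.6329, -0.1742], 173.0)]
shift [ -41.3 -324.   137.2] turn 0.0 ytool -93.6 q6 1.35
```

```bash
python3 -m crank '[[[-4,-30,0],0,0],[[-9,-75,0],0,0],[[-15,-120,0],0,0],[[-21,-165,0],0,0],[[-27,-210,0],0,0],[[-33,-255,0],0,0],[[-38,-300,0],0,0],[[-41,-320,0],0,0],[[-41,-324,10],0,0],[[-41,-324,30],0,0]]'; python3 -m crank '[[[0,0,30],0,0],[[0,0,60],0,0],[[0,0,80],0,0],[[0,0,85],0,0],[[0,0,85],0,0]]'; python3 - <<'E'
from h import *
go([.6177,.2420,.05],86.4)
E
```

```text
time: 22.65
eef_pos: [0.6151, 0.2436, 0.1532]
tcp_rot: [1.0, -0.03, 0.001, -0.0]
contact_force: [0.9, 0.0, 0.2]
opening: 0.998
finger_force: 0.0
time: 23.15
eef_pos: [0.6135, 0.2418, 0.0661]
tcp_rot: [0.999, -0.032, -0.002, 0.001]
contact_force: [-0.2, -0.3, 0.8]
opening: 1.002
finger_force: 0.0
shift [ 4.2 -0.5 16.1] turn -0.0 ytool -93.6 q6 1.86
```

```bash
python3 -m crank '[[[3,0,10],0,0],[[3,0,15],0,0],[[3,0,15],0,170],[[3,0,15],0,255],[[3,0,15],0,255],[[3,0,15],0,255],[[3,0,15],0,255]]'; python3 -m crank '[[[0,0,-40],0,255],[[0,0,-80],0,255],[[0,0,-120],0,255],[[0,0,-130],0,255],[[0,0,-130],0,255]]'; python3 - <<'E'
from h import *
W=np.array([.590,-.121]); X=np.array([.998,-.063]); Y=np.array([.063,.998])
go(np.r_[W-1*.042*X-1*.042*Y,.0615],86.4); print(get_state()['opening'])
E
```

```text
time: 23.85
eef_pos: [0.6178, 0.2433, 0.0538]
tcp_rot: [1.0, -0.031, 0.0, -0.0]
contact_force: [-0.0, 1.2, 0.9]
opening: 0.2
finger_force: 58.4
time: 24.35
eef_pos: [0.6185, 0.2432, 0.1853]
tcp_rot: [1.0, -0.031, 0.002, -0.0]
contact_force: [-0.1, -0.4, -1.6]
opening: 0.205
finger_force: 58.9
shift [-48.3 407.4 123.2] turn 0.0 ytool -93.6 q6 1.86
0.20514713102096346
```

```bash
python3 -m crank '[[[-4,30,0],0,255],[[-9,75,0],0,255],[[-14,120,0],0,255],[[-20,165,0],0,255],[[-25,210,0],0,255],[[-30,255,0],0,255],[[-36,300,0],0,255],[[-41,345,0],0,255],[[-46,390,0],0,255],[[-48,407,0],0,255]]'; python3 -m crank '[[[0,0,0],0,255],[[0,0,0],0,255]]'; python3 - <<'E'
from h import *
W=np.array([.590,-.121]); X=np.array([.998,-.063]); Y=np.array([.063,.998])
go(np.r_[W-1*.042*X-1*.042*Y,.0662],86.4); print(get_state()['opening'])
E
```

```text
time: 25.35
eef_pos: [0.5417, -0.163, 0.1795]
tcp_rot: [0.999, -0.033, -0.003, -0.001]
contact_force: [0.1, 0.1, -2.0]
opening: 0.206
finger_force: 59.1
time: 25.55
eef_pos: [0.5433, -0.1593, 0.181]
tcp_rot: [1.0, -0.031, -0.002, -0.001]
contact_force: [0.5, 0.2, -2.0]
opening: 0.205
finger_force: 59.1
shift [  2.6   1.1 114.8] turn -0.0 ytool -93.6 q6 1.17
0.20526110750894908
```

```bash
python3 -m crank '[[[2,1,35],0,255],[[2,1,70],0,255],[[2,1,100],0,255],[[2,1,110],0,255],[[2,1,115],0,255],[[2,1,115],0,255],[[2,1,115],0,255],[[2,1,115],0,120],[[2,1,115],0,120],[[2,1,115],0,120]]';  python3 -m crank '[[[0,0,-40],0,120],[[0,0,-80],0,120],[[0,0,-115],0,120],[[20,-50,-115],0,0],[[40,-100,-115],0,0],[[40,-150,-115],0,0],[[40,-200,-115],0,0],[[40,-240,-115],0,0],[[40,-240,-115],0,0]]'; python3 - <<'E'
from h import *
c=pots(); cv2.imwrite('pics/g.png',cv2.resize(c['frame'][120:280,140:470],(792,384),interpolation=cv2.INTER_CUBIC)); go([.410,.1150,.0500],86.4)
E
```

```text
time: 26.55
eef_pos: [0.547, -0.1619, 0.0696]
tcp_rot: [1.0, -0.031, 0.001, 0.001]
contact_force: [0.6, 0.3, 0.2]
opening: 0.525
finger_force: 0.0
time: 27.45
eef_pos: [0.6009, 0.0808, 0.1838]
tcp_rot: [1.0, -0.028, 0.0, -0.001]
contact_force: [-0.5, -0.6, 0.7]
opening: 0.999
finger_force: 0.0
[([0.5521, -0.1609], 290.5), ([0.6352, -0.1659], 275.0), ([0.642, -0.0827], 279.5)]
shift [-192.9  -25.6  133.6] turn 0.3 ytool -93.3 q6 1.59
```

View pics/g.png

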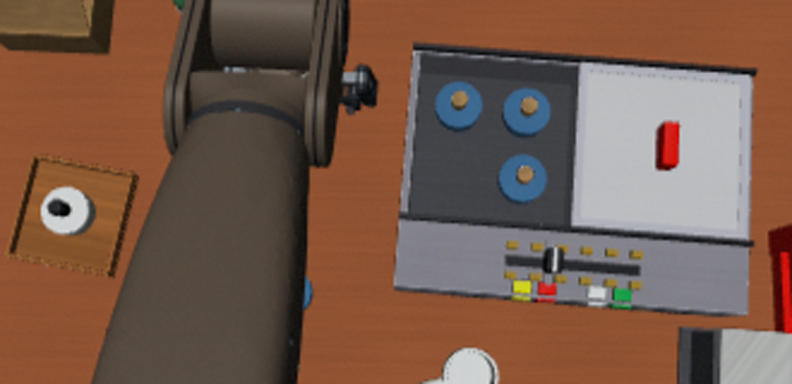

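Three pots stand upright in the well at (459,105), (526,110) and (523,177), and its front-left corner is free. Next is the knocked pot.

```bash
python3 -m crank '[[[-30,-4,0],0,0],[[-70,-9,0],0,0],[[-110,-14,0],0,0],[[-150,-20,0],0,0],[[-180,-25,0],0,0],[[-190,-26,0],0,0],[[-190,-26,30],0,0],[[-190,-26,50],0,0],[[-190,-26,50],0,0]]'; python3 - <<'E'
from h import *
go([.412,.1155,.05],86.4); print(get_state()['qpos'].round(2))
c=pots()
E
```

```text
time: 28.4
eef_pos: [0.4117, 0.1124, 0.1309]
tcp_rot: [0.999, -0.032, -0.003, 0.0]
contact_force: [-0.5, 0.7, -0.1]
opening: 0.999
finger_force: 0.0
shift [ 0.6 -3.2 80.9] turn -0.1 ytool -93.7 q6 1.66
[ 0.03 -0.17  2.25 -0.    1.07  1.66]
[([0.5521, -0.1609], 290.0), ([0.6352, -0.1659], 275.0), ([0.6418, -0.0825], 274.5)]
```

```bash
python3 -m crank '[[[0,-3,30],0,0],[[0,-3,60],0,0],[[0,-3,78],0,0],[[0,-3,78],0,0],[[0,-3,78],0,0]]'; python3 - <<'E'
from h import *
go([.412,.1155,.05],86.4); print(get_state()['qpos'].round(2))
E
```

```text
time: 28.95
eef_pos: [0.4148, 0.1161, 0.0567]
tcp_rot: [1.0, -0.031, 0.001, -0.0]
contact_force: [0.9, 0.2, 0.4]
opening: 1.003
finger_force: 0.0
shift [-2.8  0.8  6.6] turn -0.0 ytool -93.6 q6 1.67
[ 0.04 -0.03  2.28 -0.    0.89  1.67]
```

```bash
python3 -m crank '[[[-3,0,6],0,0],[[-3,0,6],0,0],[[-3,0,6],0,170],[[-3,0,6],0,255],[[-3,0,6],0,255],[[-3,0,6],0,255],[[-3,0,6],0,255]]'; python3 -m crank '[[[0,0,-40],0,255],[[0,0,-80],0,255],[[0,0,-120],0,255],[[0,0,-130],0,255],[[0,0,-130],0,255]]'; python3 - <<'E'
from h import *
W=np.array([.590,-.121]); X=np.array([.998,-.063]); Y=np.array([.063,.998])
go(np.r_[W-1*.042*X+1*.042*Y,.0625],86.4); print(get_state()['opening'])
E
```

```text
time: 29.65
eef_pos: [0.4104, 0.1167, 0.0495]
tcp_rot: [1.0, -0.031, 0.0, -0.0]
contact_force: [-0.3, 0.3, 0.3]
opening: 0.206
finger_force: 58.5
time: 30.15
eef_pos: [0.4113, 0.1167, 0.1807]
tcp_rot: [1.0, -0.031, 0.002, -0.0]
contact_force: [-0.2, 0.5, -1.7]
opening: 0.206
finger_force: 59.0
shift [150.7 184.1 118.8] turn 0.0 ytool -93.6 q6 1.67
0.2056041020547814
```

```bash
python3 -m crank '[[[24,30,0],0,255],[[55,67,0],0,255],[[85,104,0],0,255],[[116,142,0],0,255],[[145,178,0],0,255],[[150,184,0],0,255],[[150,184,0],0,255],[[150,184,0],0,255]]'; python3 - <<'E'
from h import *
W=np.array([.590,-.121]); X=np.array([.998,-.063]); Y=np.array([.063,.998])
go(np.r_[W-1*.042*X+1*.042*Y,.0615],86.4); print(get_state()['opening'])
E
```

```text
time: 30.95
eef_pos: [0.5468, -0.0752, 0.1768]
tcp_rot: [1.0, -0.031, -0.002, -0.001]
contact_force: [-0.1, 0.3, -1.8]
opening: 0.212
finger_force: 59.2
shift [  4.6   1.2 115.3] turn 0.0 ytool -93.6 q6 1.31
0.21249263196460058
```

```bash
python3 -m crank '[[[4,1,35],0,255],[[4,1,70],0,255],[[4,1,100],0,255],[[4,1,110],0,255],[[4,1,115],0,255],[[4,1,115],0,255],[[4,1,115],0,255],[[4,1,115],0,120],[[4,1,115],0,120],[[4,1,115],0,120]]';  python3 -m crank '[[[0,0,-40],0,120],[[0,0,-80],0,120],[[0,0,-115],0,120],[[0,0,-115],0,0],[[0,0,-115],0,0]]'; python3 - <<'E'
from h import *
go([.5737,-.3139,.1018],86.4)
E
```

```text
time: 31.95
eef_pos: [0.5532, -0.0779, 0.0654]
tcp_rot: [1.0, -0.031, 0.001, 0.0]
contact_force: [-0.1, -0.1, -0.2]
opening: 0.534
finger_force: 0.0
time: 32.45
eef_pos: [0.5531, -0.0779, 0.1807]
tcp_rot: [1.0, -0.031, 0.001, 0.0]
contact_force: [-1.2, -0.0, -0.6]
opening: 0.85
finger_force: 0.0
shift [ 35.  234.2  79.2] turn 0.0 ytool -93.6 q6 1.31
```

```bash
python3 -m crank '[[[5,30,0],0,0],[[11,75,0],0,0],[[18,120,0],0,0],[[25,165,0],0,0],[[32,210,0],0,0],[[35,232,0],0,0],[[35,234,0],0,0],[[35,234,0],0,0]]'; python3 - <<'E'
from h import *
go([.5745,-.3155,.1020],86.4)
c=cam('scene'); cv2.imwrite('pics/h.png',cv2.resize(c['frame'][150:290,150:480],(792,336),interpolation=cv2.INTER_CUBIC))
E
```

```text
time: 33.25
eef_pos: [0.5718, -0.3129, 0.177]
tcp_rot: [0.999, -0.032, -0.002, -0.001]
contact_force: [0.1, 0.5, 0.3]
opening: 1.0
finger_force: 0.0
shift [ 3.1  2.6 75. ] turn -0.0 ytool -93.6 q6 0.98
```

View pics/h.png

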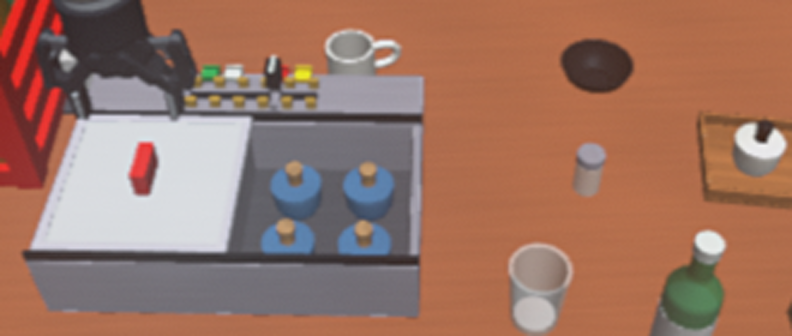

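All four blue pots stand upright in the well, at (295,187), (368,190), (287,240) and (363,243). The cover is open, and the knob is at red at (273,72). Now I'll shut the cover.

```bash
python3 -m crank '[[[1,2,35],0,0],[[1,2,65],0,0],[[1,2,74],0,0],[[1,2,74],0,0],[[1,2,74],0,170],[[1,2,74],0,255],[[1,2,74],0,255],[[1,2,74],0,255],[[1,2,74],0,255]]';python3 -m crank '[[[0,-15,-1],0,255],[[0,-40,-1],0,255],[[0,-65,-1],0,255],[[0,-90,-1],0,255],[[0,-115,-1],0,255],[[0,-140,-1],0,255],[[0,-165,-1],0,255],[[0,-180,-1],0,255],[[0,-187,-1],0,255],[[0,-190,-1],0,255]]'; python3 -m crank '[[[0,-2,0],0,255],[[0,-2,0],0,255]]'
```

```text
time: 34.2
eef_pos: [0.5742, -0.3139, 0.1066]
tcp_rot: [1.0, -0.032, 0.0, -0.002]
contact_force: [-1.5, 2.5, 2.7]
opening: 0.196
finger_force: 61.7
time: 35.2
eef_pos: [0.586, -0.1255, 0.1066]
tcp_rot: [1.0, -0.031, 0.001, 0.0]
contact_force: [2.3, -2.0, -1.0]
opening: 0.199
finger_force: 61.4
time: 35.4
eef_pos: [0.5861, -0.1242, 0.1066]
tcp_rot: [1.0, -0.031, 0.001, -0.0]
contact_force: [2.3, 0.1, -0.3]
opening: 0.198
finger_force: 61.5
```

```bash
python3 -m crank '[[[0,-2,0],0,255],[[0,-3,0],0,255],[[0,-3,0],0,255]]'; python3 - <<'E'
from h import *
c=cam('scene'); cv2.imwrite('pics/i.png',cv2.resize(c['frame'][150:290,150:330],(756,588),interpolation=cv2.INTER_CUBIC))
E
```

```text
time: 35.7
eef_pos: [0.5861, -0.1242, 0.1066]
tcp_rot: [1.0, -0.031, 0.001, 0.003]
contact_force: [2.7, -9.8, -0.9]
opening: 0.198
finger_force: 61.2
```

View pics/i.png

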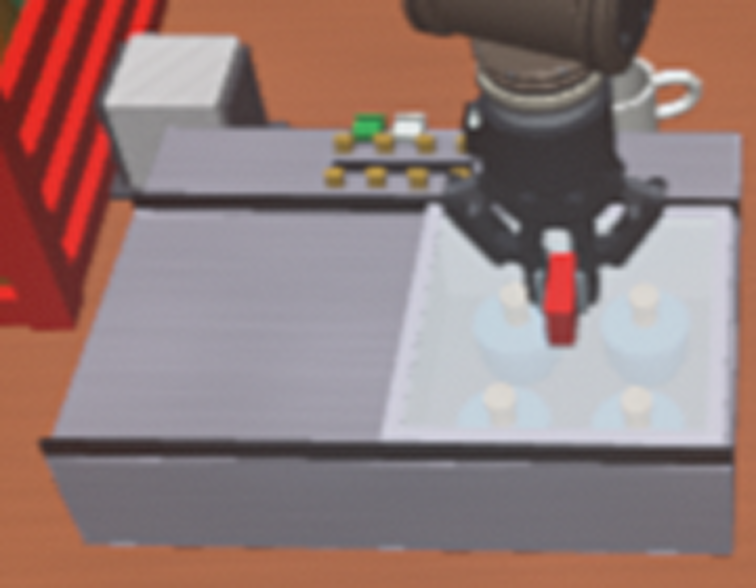

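The cover is against its shut stop, with the pane's left edge at the box wall (735,440). I'll release it and go to the vent knob.

```bash
python3 -m crank '[[[0,0,0],0,0],[[0,0,0],0,0],[[0,0,0],0,0],[[0,0,-40],0,0],[[0,0,-80],0,0],[[0,0,-85],0,0],[[-40,15,-85],0,0],[[-80,32,-85],0,0],[[-120,48,-85],0,0],[[-140,60,-85],0,0]]'; python3 -m crank '[[[0,0,0],0,0],[[0,0,0],0,0]]'; python3 - <<'E'
from h import *
go([.4458,-.1826,.1085],86.4)
E
```

```text
time: 36.75
eef_pos: [0.4394, -0.1713, 0.1901]
tcp_rot: [1.0, -0.031, -0.001, -0.001]
contact_force: [0.3, -1.1, 0.3]
opening: 0.999
finger_force: 0.0
time: 36.95
eef_pos: [0.4424, -0.1718, 0.1912]
tcp_rot: [1.0, -0.032, 0.0, -0.0]
contact_force: [1.0, 0.3, 0.1]
opening: 1.001
finger_force: 0.0
shift [ 4.1 10.6 82.7] turn -0.0 ytool -93.6 q6 1.05
```

```bash
python3 -m crank '[[[3,10,0],0,0],[[3,10,40],0,0],[[3,10,75],0,0],[[3,10,81],0,0],[[3,10,81],0,170],[[3,10,81],0,255],[[3,10,81],0,255],[[3,10,81],0,255],[[3,10,81],0,255]]' 60;  python3 -m crank '[[[0,0,0],0,255],[[0,0,-12],0,255],[[0,0,-23],0,255],[[0,0,-23],0,255],[[0,0,-23],0,255]]'; python3 - <<'E'
from h import *
go([.4405,-.2654,.11],86.4)
E
```

```text
time: 37.85
eef_pos: [0.4456, -0.1826, 0.1118]
tcp_rot: [1.0, -0.031, 0.001, 0.001]
contact_force: [0.2, 0.4, 3.1]
opening: 0.196
finger_force: 61.5
time: 38.35
eef_pos: [0.4454, -0.1824, 0.1338]
tcp_rot: [1.0, -0.031, 0.001, 0.001]
contact_force: [5.0, -0.6, -2.2]
opening: 0.2
finger_force: 60.7
shift [ 0.3 83.1 23.9] turn 0.0 ytool -93.6 q6 1.03
```

```bash
python3 -m crank '[[[0,15,0],0,255],[[0,35,0],0,255],[[0,55,0],0,255],[[0,75,0],0,255],[[0,83,0],0,255],[[0,83,0],0,255],[[0,83,0],0,255]]'; python3 - <<'E'
from h import *
print(get_state()['opening']); go([.4405,-.2654,.1118],86.4)
E
```

```text
time: 39.05
eef_pos: [0.4401, -0.2654, 0.1331]
tcp_rot: [1.0, -0.032, 0.001, 0.0]
contact_force: [4.6, -1.4, -0.8]
opening: 0.199
finger_force: 60.8
0.19884436239396425
shift [ 0.3 -0.  21.3] turn -0.0 ytool -93.6 q6 0.89
```

```bash
python3 -m crank '[[[0,0,10],0,255],[[0,0,20],0,255],[[0,0,22],0,255],[[0,0,22],0,255]]'; python3 -m crank '[[[0,0,0],0,0],[[0,0,0],0,0],[[0,0,0],0,0],[[0,0,-40],0,0],[[0,0,-80],0,0],[[0,0,-110],0,0],[[0,-50,-110],0,0],[[0,-100,-110],0,0],[[0,-150,-110],0,0],[[0,-200,-110],0,0]]'; python3 -m crank '[[[0,-50,0],0,0],[[0,-100,0],0,0],[[0,-150,0],0,0],[[0,-190,0],0,0],[[0,-190,0],0,0],[[0,-190,0],0,0]]'; python3 - <<'E'
from h import *
c=cam('top'); cv2.imwrite('pics/j.png',cv2.resize(c['frame'][100:280,140:470],(792,432),interpolation=cv2.INTER_CUBIC))
v,u=np.mgrid[0:400,0:640]; P=np.stack([(u-c['cx'])/c['f'],(v-c['cy'])/c['f'],np.ones_like(u)],-1)*c['range_z'][...,None]@c['R'].T+c['origin']
F=c['frame'].astype(int); red=(F[...,2]>120)&(F[...,1]<50)&(P[...,2]>.128)&(P[...,2]<.15)&(P[...,0]>.5)&(P[...,1]>-.4)
print('handle',cv2.minAreaRect(P[red][:,:2].astype(np.float32)*1000))
k=(P[...,2]>.135)&(P[...,2]<.18)&(abs(P[...,0]-.44)<.03)&(abs(P[...,1]+.25)<.06);print('knob',P[k].mean(0),P[k].max(0))
E
```

```text
time: 39.45
eef_pos: [0.4403, -0.2654, 0.1117]
tcp_rot: [1.0, -0.031, 0.001, 0.0]
contact_force: [3.0, 0.1, 4.4]
opening: 0.201
finger_force: 61.8
time: 40.45
eef_pos: [0.451, -0.0636, 0.2207]
tcp_rot: [0.999, -0.032, -0.001, -0.0]
contact_force: [1.1, 0.9, 0.3]
opening: 0.997
finger_force: 0.0
time: 41.05
eef_pos: [0.463, 0.1249, 0.2205]
tcp_rot: [1.0, -0.03, -0.001, 0.0]
contact_force: [-1.1, -0.1, -0.8]
opening: 1.003
finger_force: 0.0
handle ((588.9325561523438, -124.08869171142578), (16.389442443847656, 44.35556411743164), 86.27743530273438)
knob [ 0.44050764 -0.26431582  0.14028874] [ 0.45400591 -0.25565981  0.14475121]
```

View pics/j.png

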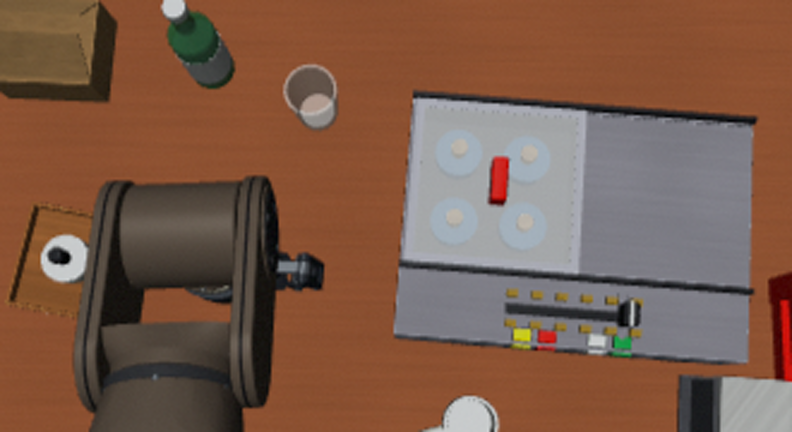

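The cover is shut with four upright pots under it, the knob is down in the green notch (625,315), and the white pot is on the tray (65,257).

```bash
python3 -c "
from plant import ctrl
print(ctrl.sign_off())"
```

```text
the job is handed in; nothing more can be done
None
```

I did the whole job in the order asked and handed it in at about 41 s: knob to the red notch, cover open, white pot on the tray, all four blue pots upright in the well, cover shut, knob down in the green notch. The hand-in returned no verdict.

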